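Lock the battery door of the lighted make-up mirror

TASK

Fresh batteries are in and the mirror's battery door is shut, but its slotted stud is still unlocked. Take the blue key from its white stand, press the stud in with it and turn it a quarter turn clockwise until it drops into its catch and stays in, feeling your way gently so that nothing cracks; then stand the key fully back in its stand and let go. Leave the cologne bottle, the gold compact and the brush alone.

Things in the scene. Friction and masses are not known exactly. Their poses are not given: they have to be found in the camera images.
- mirror: Round lighted make-up mirror lying glass down on a rubber mat, fixed. Mat 220 mm across, 4 mm thick; white back shell 192 mm across, its top at 26 mm; on it the battery housing, 78 (x) by 112 mm (y), whose grey door lies flat at 47 mm. Origin: centre of the mat's underside, z up. The stud's round well (31 mm across) is in the door at x = 0, y = -28 mm. Never push on it hard.
- stud_slot (a point): Centre of the flat floor of the slot in the round steel stud head (26 mm across, in the battery door). z up, x along the slot; this frame sinks and turns with the stud. Slot 20 mm long, closed at both ends, 4.4 mm wide, 5.5 mm deep. Half a turn makes no difference to the key.
- stud_press (a joint): How far the stud is pressed in (m): 0 when unlocked (sprung out). Its spring resists with 4 N at 0 plus 0.45 N per mm, so 6 to 8.5 N near the floor of the catch; once on the hard floor the force climbs with the arm's own stiffness. Push with 10 to 12 N while turning. After turning and letting go it springs up about 2 mm into the catch's notch and stays at about 2.5 to 8 mm.
- stud_turn (a joint): Turn of the stud (rad), growing clockwise seen from above: about 0 unlocked, 1.57 in the catch (1.43 to 1.72 with its play). Pressed past the ledges it turns easily (under 0.04 N m) up to a firm stop at about 1.72; leaning on the stop (over 0.07 N m) cracks it. The blade has some 0.1 rad of play in the slot each way, so the key must turn about 0.1 rad further than the stud.
- key: Key, standing blade down, 76 mm tall, 60 g. Origin: middle of the blade's lower edge, z up. Blade 17 mm wide (x), 2.8 mm thick (y), thinned to 1.8 over its lowest 2 mm, 10 mm long; shank 9 mm; collar 30 mm across, z = 32 to 36; blue handle z = 36 to 76 mm, 30 mm wide (x), 14 mm thick (y), flat faces. In the stand the collar rests on the stand's top, the blade in the hole, at any yaw.
- stand: White ceramic key stand, 64 by 64 mm, 40 mm high, fixed. Origin at the centre of its underside.
- stand_hole (a point): Centre of the mouth of the stand's round hole (23 mm across, 36 mm deep), on its top face, 40 mm above the vanity top. With the key home its origin lies 32 mm below this point.
- cologne: Amber glass cologne bottle with black cap, 32 by 48 mm, 82 mm tall, 160 g, loose. Origin at the centre of its underside. Bystander.
- compact: Round gold compact, 66 mm across, its base 9 mm high, flip-top mirror lid standing open at its +x side, 75 mm tall, loose. Origin at the centre of its underside. Bystander.
- brush: Make-up brush with wooden handle and black head lying flat, 160 mm long along its x (head towards +x), 14 mm high, loose. Origin near its middle, underside. Bystander.
- stud_top (a point): Centre of the stud head's top, 5.5 mm above stud_slot; unlocked it stands 6.5 mm proud of the door. Behind the door a cross pin keeps the stud from turning until pressed past the ledges of the catch, at a depth of 4.5 to 10 mm that differs from mirror to mirror and cannot be seen or read. The catch's hard floor is felt just there, 0.15 mm on. The catch cracks above 20 N (push and twist added up).
Mind the look-alikes: they are no part of the job. What is shaped like the key but brown is not meant.

How it is judged:
By the outcome, as a careful person would: the job done as asked, in the order asked, and still so for the second after the job is handed in, with the robot touching nothing.
It also fails if it takes over 64 s, if anything falls off the work surface, if the arm or the gripper's body presses on something with over 40 N, if the wrist force passes 120 N, or if a joint passes its speed limit or range.

ROBOT

A 7-joint arm with a two-finger parallel gripper is mounted at the origin on the work surface. World frame = base frame: x ahead of the robot, y to its left, z up, the work surface at z = 0. Lengths are in m, angles in degrees, forces in N, time in s.
With the tool pointing down it reaches from about 0.35 to 0.775 m from the base axis. Payload 3.1 kg.
Tool frame: the origin (TCP) lies on the centre line of the jaws, within the pads' length; the fingertips stand 17 mm ahead of it and the grasp point (between the pads) lies 2 mm behind it (robot.tip_reach is the distance from the TCP to the fingertips, in m); z points along the fingers, y is the direction in which the jaws open and shut (so a half turn about z gives the same grasp; the last joint's range is limited). The gripper opens to 85 mm and grips with 20 to 120 N. Pads are 22 mm wide; open, the fingers measure 114 mm over their backs; the gripper's body (76 mm by 85 mm) begins 54 mm behind the grasp point. The pads swing forward as they close: fully open they stand 13 mm farther back than shut.
Start: joints at [-72.29, 17.813, 0.802, 86.603, -0.252, 75.585, -1.558], TCP at [0.189, 0.517, 0.248] pointing down, gripper open.
Joint ranges: [-154.91, 154.91], [-16.99, 109.72], [-72.82, 74.43], [7.12, 147.25], [-82.49, 262.49], [11.32, 116.49], [-174.64, 174.64]. Speed limits (degrees/s): [159.86, 159.86, 180, 180, 180, 180, 180].

INTERFACE

Orientations are given as [roll, pitch, yaw] about the fixed x, y, z axes, in that order (R = Rz(yaw) Ry(pitch) Rx(roll)).
In Python, from station import robot, fingers, vision, workorder, recognise gives the robot as it stands. Calls block until the motion is done:
- robot.move_to(position, orientation): joint-space move of the TCP to a pose.
- robot.line_to(position, orientation=None, velocity=0.15, f_stop=None): straight line of the TCP; orientation=None keeps the orientation; velocity is the mean speed in m/s. With f_stop (N) it stops when the force on the tool has changed by that much, and returns True; else False.
- robot.move_j(angles): joint-space move.
- fingers.gripper_to(opening, force=None): opening from 0.0 (shut) to 1.0 (fully open); force is the grip in N (None keeps the last); returns when the fingers have stopped.
- robot.pause(seconds).
- robot.inverse_kinematics(position, orientation): joint angles nearest the present ones, or None.
- vision.grab_frame(name): name is "side" or "top"; returns the picture (480x640x3 uint8, red, green, blue); there is no depth.
- vision.calibration(name): a dict with "mtx" (3x3 intrinsics, pixels), "k1" (the pictures are not rectified: a ray, as slopes to the right and down, at radius r is drawn at 1 + k1 r^2 times it, then the intrinsics apply), "extrinsics" (4x4, takes a point from world to camera coordinates). Camera axes: x right, y up, looking along -z (the intrinsics and any distortion apply to the point x, -y, -z); pixel columns grow to the right and rows downward; lengths in m; the calibration is good to about 2 mm. A picture is of the moment at which its call begins. calibration takes no time and is no camera call.
A pose or a line that the arm cannot do raises robot.PlanningError and nothing moves.
- workorder.close_job(): hands the job in, once; it reports no verdict.
Trained networks look in the newest picture that a camera, given by its name, has taken for a name from the list of things; names that differ only in an ending like _2 or _b are one class to them, and where a whole thing is asked for, a point or a joint stands for the part that bears it (a point fixed in the world has none). Each returns a list of dicts, best first, with "p" (0 to 1); they miss things now and then, are a little off and sometimes report something else, mostly with a low value. They report only what shows in the picture. A call takes as long as a camera call. They do not tell look-alikes from the thing itself.
- recognise(label, camera): "rect" ([centre column, centre row, width, height] in pixels, round what is visible of it).
Readings, each from a call of its own:
- robot.current_time_s(): time.
- robot.current_joint_positions(): joint angles.
- robot.current_dq(): joint speeds.
- robot.current_joint_torque(): joint torques, N m.
- robot.current_tool_pos(): TCP position.
- robot.current_eef_rot(): TCP orientation.
- robot.current_contact_force(): force on the tool from outside, world axes, zero at the start.
- robot.current_torque(): the same for the moment, N m.
- robot.current_finger_gap(): opening from 0.0 (shut) to 1.0 (fully open).
Only numpy, scipy, OpenCV 4.12 (cv2) and the standard library are available. Lean on these libraries where they do the work, as an engineer would, in place of code of your own. Each camera call takes 0.05 s, during which the arm holds its last target.

## Working session

There is one attempt and no reset: what is moved stays moved. The work goes in short steps, each a Python script; the robot and the scene stay as the last script left them, time stands still between calls to the robot, and variables do not carry over. Pictures are saved under pics/ and viewed, and the job is handed in when it is done.

```bash
ls; mkdir -p pics; python3 - <<'E'
from station import robot, fingers, vision, workorder, recognise
import cv2,numpy as np
np.set_printoptions(precision=4,suppress=True)
for n in("side","top"):
    f=vision.grab_frame(n); cv2.imwrite(f"pics/{n}0.png",f[:,:,::-1])
    c=vision.calibration(n); print(n,c)
    for l in("mirror","stud_slot","stud_top","key","stand","cologne","compact","brush"):
        try: print(l,[(np.round(d["rect"],1).tolist(),round(d["p"],2)) for d in recognise(l,n)][:4])
        except Exception as e: print(l,e)
print(robot.current_time_s(),robot.tip_reach)
E
```

```text
pics
side {'mtx': array([[586.8156,   0.    , 315.5965],
       [  0.    , 586.8156, 227.5691],
       [  0.    ,   0.    ,   1.    ]]), 'k1': -0.13365146078197415, 'extrinsics': array([[-0.9803, -0.1967, -0.0193,  0.5766],
       [ 0.1399, -0.7595,  0.6353, -0.1245],
       [-0.1397,  0.6201,  0.772 , -0.9471],
       [ 0.    ,  0.    ,  0.    ,  1.    ]])}
mirror [([369.8, 193.9, 117.8, 89.4], 0.77)]
stud_slot [([369.1, 165.1, 15.8, 13.2], 0.7)]
stud_top [([370.0, 163.3, 15.2, 19.8], 0.42), ([268.8, 232.4, 27.7, 50.5], 0.32)]
key [([408.4, 356.1, 27.0, 28.9], 0.86)]
stand [([347.9, 355.9, 50.1, 53.7], 0.56)]
cologne [([268.4, 233.3, 27.0, 45.4], 0.89), ([368.4, 192.6, 112.5, 90.3], 0.39)]
compact [([425.1, 269.1, 52.5, 55.9], 0.65)]
brush [([215.3, 233.9, 82.0, 25.3], 0.56)]
top {'mtx': array([[624.6104,   0.    , 328.4518],
       [  0.    , 624.6104, 229.0432],
       [  0.    ,   0.    ,   1.    ]]), 'k1': -0.08066311899982921, 'extrinsics': array([[-0.0297, -0.9996, -0.0013,  0.0182],
       [ 0.9757, -0.0293,  0.2172, -0.5872],
       [-0.2171,  0.0052,  0.9761, -0.9894],
       [ 0.    ,  0.    ,  0.    ,  1.    ]])}
mirror [([420.9, 276.9, 122.1, 124.5], 0.74)]
stud_slot [([440.0, 266.7, 15.3, 12.4], 0.74)]
stud_top []
key [([190.2, 334.0, 43.7, 24.6], 0.62), ([215.7, 286.8, 16.4, 21.2], 0.52)]
stand [([219.2, 289.9, 46.5, 47.5], 0.9)]
cologne [([330.9, 188.1, 30.5, 26.8], 0.81)]
compact [([320.5, 344.2, 43.4, 47.9], 0.91)]
brush [([330.3, 139.8, 16.0, 78.2], 0.81)]
0.9 0.017
```

View pics/side0.png

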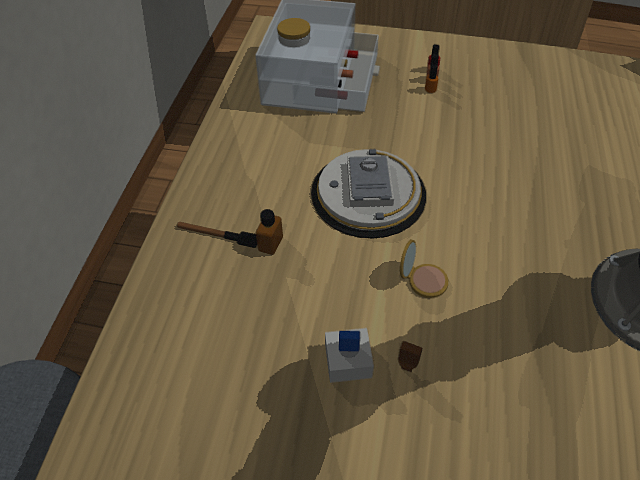

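View pics/top0.png

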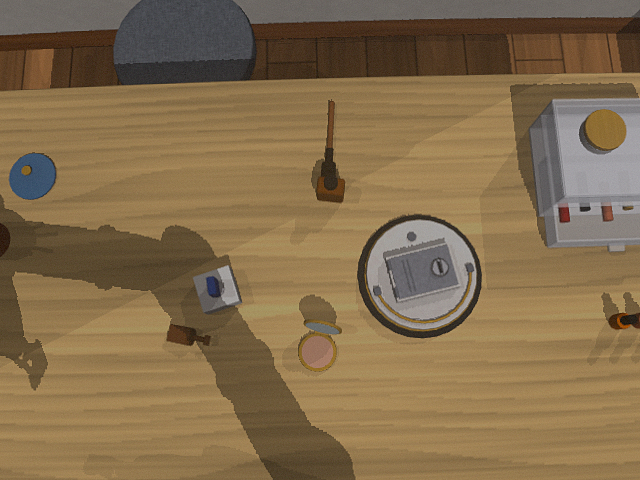

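```bash
python3 - <<'E'
import cv2,numpy as np
t=cv2.imread("pics/top0.png");s=cv2.imread("pics/side0.png")
r=lambda im,a,b,c,d:cv2.resize(im[b:d,a:c],(400,300),interpolation=cv2.INTER_CUBIC)
top=np.hstack([r(t,160,255,260,330),r(t,405,240,473,291)])
bot=np.hstack([r(s,310,310,430,400),r(s,330,130,410,190)])
cv2.imwrite("pics/crop0.png",np.vstack([top,bot]))
E
```

```text
(no output)
```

View pics/crop0.png

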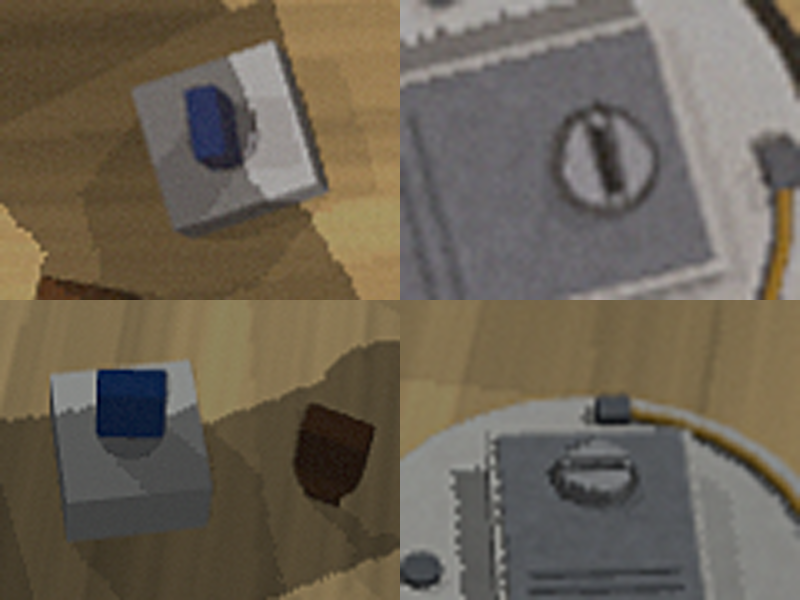

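Candidates: the blue key standing in the white stand at top (215,287) / side (349,345), and the brown one lying on the table at top (190,334) / side (409,355). The blue one in the stand fits the description. The crop confirms it. The brown one is the look-alike. The stud is at top (440,267) / side (369,163).

```bash
cat > h.py <<'E'
import numpy as np,cv2
from scipy.optimize import least_squares
from station import robot, fingers, vision, workorder, recognise
np.set_printoptions(precision=4,suppress=True)
C={n:vision.calibration(n) for n in("side","top")}
def proj(n,P):
    c=C[n];P=np.atleast_2d(P);q=P@c["extrinsics"][:3,:3].T+c["extrinsics"][:3,3]
    u=q[:,:2]*[1,-1]/(-q[:,2:3]);u=u*(1+c["k1"]*(u**2).sum(1,keepdims=True))
    return u@c["mtx"][:2,:2].T+c["mtx"][:2,2]
def onz(n,px,z):
    px=np.asarray(px,float)
    r=least_squares(lambda p:(proj(n,[p[0],p[1],z])[0]-px),[.5,0.],x_scale=.1)
    return r.x
def tri(a,b): # side px, top px
    r=least_squares(lambda p:np.r_[proj("side",p)[0]-a,proj("top",p)[0]-b],[.5,0.,.05]);return r.x,r.fun
def Rz(a):c,s=np.cos(a),np.sin(a);return np.array([[c,-s],[s,c]])
def snap(n,name,ctr=None,w=80,pts=None):
    f=vision.grab_frame(n)[:,:,::-1].copy();cv2.imwrite(f"pics/{name}_raw.png",f)
    return f
def crop(f,ctr,w,polys=(),size=(400,300)):
    s=size[0]/w;h=w*size[1]/size[0];a=ctr[0]-w/2;b=ctr[1]-h/2
    M=np.array([[s,0,-s*a+0.5*s-.5],[0,s,-s*b+0.5*s-.5]])
    M=np.array([[s,0,-s*a],[0,s,-s*b]])
    o=cv2.warpAffine(f,M,size,flags=cv2.INTER_CUBIC)
    for p,col in polys:
        q=(p-[a,b])*s
        cv2.polylines(o,[np.round(q*8).astype(np.int32)],False,col,1,cv2.LINE_AA,3)
    return o
def circ(c,z,r):
    t=np.linspace(0,2*np.pi,60);return np.c_[c[0]+r*np.cos(t),c[1]+r*np.sin(t),0*t+z]
def rect(c,yaw,z,lx,ly):
    q=np.array([[-1,-1],[1,-1],[1,1],[-1,1],[-1,-1]])*[lx/2,ly/2]@Rz(yaw).T+c[:2]
    return np.c_[q,0*q[:,0]+z]
E
python3 - <<'E'
from h import *
for n,m,s,st,k in(("top",(419.8,276),(440.2,267.5),(217.5,288),(212,286)),("side",(368.8,192),(369,162.8),(348,345),(349,340))):
    print(n,"mat",onz(n,m,.004),"stud",onz(n,s,.0535),"key top",onz(n,k,.084))
print(tri((369,162.8),(440.2,267.5)))
a=onz("top",(438.7,260.1),.0535);b=onz("top",(441.9,274),.0535);print("slot yaw",np.degrees(np.arctan2(*(b-a)[::-1])),np.linalg.norm(b-a))
t=cv2.imread("pics/top0.png");s=cv2.imread("pics/side0.png")
big=lambda f,c,w:crop(f,c,w)
cv2.imwrite("pics/c1.png",np.vstack([np.hstack([big(t,(440,267),32),big(s,(369,163),32)]),np.hstack([big(t,(218,288),64),big(s,(348,355),72)])]))
E
```

```text
top mat [ 0.5114 -0.1579] stud [ 0.5178 -0.1859] key top [0.4938 0.1931]
side mat [ 0.5161 -0.1544] stud [ 0.5221 -0.1821] key top [0.497  0.2067]
(array([ 0.5204, -0.187 ,  0.0482]), array([ 1.0899,  0.341 ,  0.0455, -1.0306]))
slot yaw -170.86368579624988 0.024160066082250214
```

View pics/c1.png

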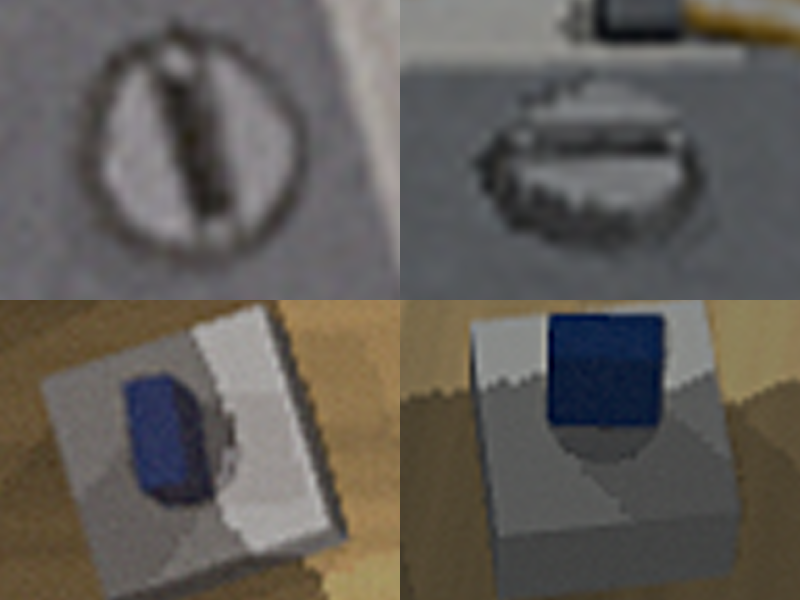

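```bash
cat >> h.py <<'E'
def handle(c,yaw,z0):  # z0: key origin height
    return np.vstack([rect(c,yaw,z0+.036,.030,.014)[:4],rect(c,yaw,z0+.076,.030,.014)[:4]])
def hullmask(px,shape,s=8,org=(0,0)):
    m=np.zeros((shape[0]*s,shape[1]*s),np.uint8)
    h=cv2.convexHull(((px-org+.5)*s).astype(np.float32)).astype(np.int32);cv2.fillConvexPoly(m,h,255)
    return cv2.resize(m,shape[::-1],interpolation=cv2.INTER_AREA)/255.
def fitkey(n,f,guess,z0):
    from scipy.optimize import minimize
    b,g,r=[f[:,:,i].astype(float) for i in range(3)]
    m=np.clip((b-r-20)/30,0,1)
    u=proj(n,[[guess[0],guess[1],z0+.056]])[0].astype(int);o=u-30
    mm=m[o[1]:o[1]+60,o[0]:o[0]+60]
    mm8=(mm>.4).astype(np.uint8);k,l,st,ce=cv2.connectedComponentsWithStats(mm8);i=1+np.argmax(st[1:,4]);mm=mm*(l==i)
    def c(p):return ((hullmask(proj(n,handle(p[:2]/1000,p[2]/10,z0)),(60,60),8,o)-mm)**2).sum()
    best=None
    for y in guess[2]+np.radians([-20,0,20]):
        x0=np.array([guess[0]*1000,guess[1]*1000,y*10])
        R=minimize(c,x0,method="Nelder-Mead",options=dict(initial_simplex=x0+np.array([[0,0,0],[6,0,0],[0,6,0],[0,0,2]]),maxiter=300))
        if best is None or R.fun<best.fun:best=R
    return best.x[:2]/1000,best.x[2]/10,best.fun,mm.sum()
E
python3 - <<'E'
from h import *
for n in("top","side"):
    f=cv2.imread(f"pics/{n}0.png");
    p,y,c,a=fitkey(n,f,(.495,.200,np.radians(0)),.008);print(n,p,np.degrees(y),c,a)
    pts=[(192.4,276.8),(228.4,264.8),(238.0,302.9),(202.8,311.5)] if n=="top" else None
    if pts:
        q=np.array([onz(n,v,.04) for v in pts]);print(q,q.mean(0),np.linalg.norm(np.roll(q,-1,0)-q,axis=1))
E
```

```text
top [0.4974 0.1979] 30.134040953321474 114.30581699346406 96.76666666666667
[[0.5164 0.2351]
 [0.5354 0.1734]
 [0.4698 0.157 ]
 [0.4569 0.2166]] [0.4946 0.1955] [0.0645 0.0677 0.061  0.0624]
side [0.4984 0.1961] 8.96226089031042 70.23028450595925 328.3
```

```bash
sed -i 's|m=np.clip((b-r-20)/30,0,1)|m=np.clip(((b-r)/(b+r+5)-.14)/.15,0,1)|' h.py
python3 - <<'E'
from h import *
out=[]
for n in("top","side"):
    f=cv2.imread(f"pics/{n}0.png");
    p,y,c,a=fitkey(n,f,(.4955,.1965,np.radians(-5)),.008);print(n,p,np.degrees(y),c,a)
    h=proj(n,handle(p,y,.008));G=(0,255,0)
    ctr=h.mean(0)
    out.append(crop(f,ctr,48,[(h[[0,1,2,3,0]],G),(h[[4,5,6,7,4]],G)]))
    # mask view
    b,r=f[:,:,0].astype(float),f[:,:,2].astype(float)
    m=(np.clip(((b-r)/(b+r+5)-.14)/.15,0,1)*255).astype(np.uint8)
    out.append(crop(cv2.merge([m,m,m]),ctr,48))
cv2.imwrite("pics/c2.png",np.vstack([np.hstack(out[:2]),np.hstack(out[2:])]))
E
```

```text
top [0.4974 0.1986] 27.510546220793938 103.55742939337225 125.39579062014354
side [0.4986 0.1961] 9.774082030729458 39.27315469959521 405.6365521647256
```

View pics/c2.png

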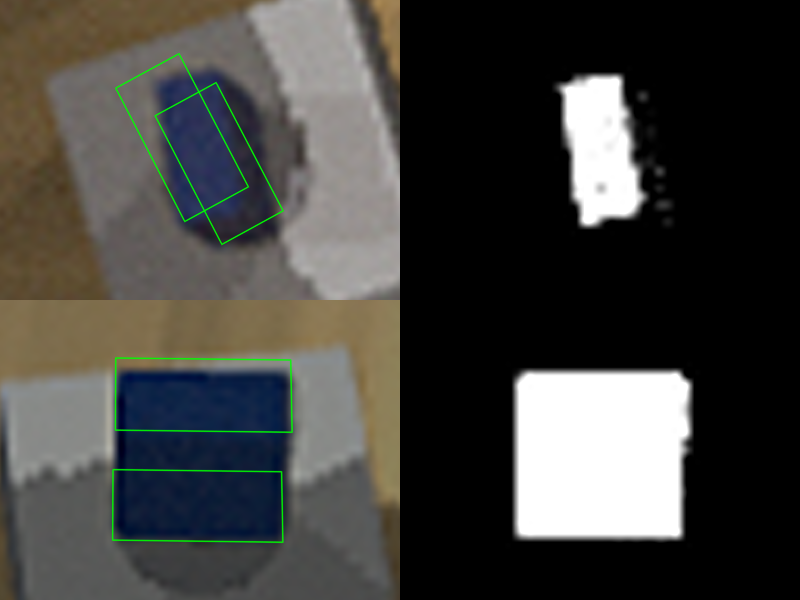

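```bash

python3 - <<'E'
from h import *
G=(0,255,0);R=(0,0,255)
t=cv2.imread("pics/top0.png");s=cv2.imread("pics/side0.png")
def unc(p,o,w,ctr): sc=400/w; return (np.array(p)/sc)+np.array(ctr)-[w/2,w*.375]
a=unc((180,66),0,32,(440,267));b=unc((212,214),0,32,(440,267))
A,B=onz("top",a,.0535),onz("top",b,.0535);print("top slot",A,B,(A+B)/2,np.degrees(np.arctan2(*(A-B)[::-1])),np.linalg.norm(A-B))
a=unc((125,136),0,32,(369,163));b=unc((280,142),0,32,(369,163))
A,B=onz("side",a,.0535),onz("side",b,.0535);print("side slot",A,B,(A+B)/2,np.degrees(np.arctan2(*(A-B)[::-1])),np.linalg.norm(A-B))
# door/housing/mat overlays
out=[]
for n,f,st in(("top",t,(.5178,-.1859)),("side",s,(.5221,-.1821))):
    y=np.radians(12); st=np.array(st); m=st+Rz(y)@[0,.028]
    P=[(proj(n,circ(st,.0535,.013)),G),(proj(n,circ(st,.047,.0155)),R),(proj(n,rect(m,y,.047,.078,.112)),G),(proj(n,circ(m,.004,.11)),R),(proj(n,circ(m,.026,.096)),G),(proj(n,rect(st,y,.0535,.020,.0044)),G)]
    out+=[crop(f,proj(n,[[*st,.0535]])[0],40,P),crop(f,proj(n,[[*m,.03]])[0],140,P)]
cv2.imwrite("pics/c3.png",np.vstack([np.hstack(out[:2]),np.hstack(out[2:])]))
# key
b,g,r=[t[:,:,i].astype(float) for i in range(3)]
m=((b-r)/(b+r+5)>.2).astype(np.uint8);m[:,:190]=0;m[:,240:]=0;m[:250]=0;m[320:]=0
M=cv2.moments(m,True);c=(M['m10']/M['m00'],M['m01']/M['m00']);print("keytop",c,onz("top",c,.084))
print(robot.current_eef_rot(),robot.current_tool_pos())
E
```

```text
top slot [ 0.5303 -0.1836] [ 0.5099 -0.1866] [ 0.5201 -0.1851] 8.371645681764198 0.02053894515398618
side slot [ 0.5334 -0.1825] [ 0.5105 -0.1854] [ 0.5219 -0.184 ] 7.2574662331864 0.02314194615824835
keytop (210.90076335877862, 285.3206106870229) [0.495 0.195]
[179.9951   0.0014 159.9081] [0.189  0.5166 0.2483]
```

View pics/c3.png

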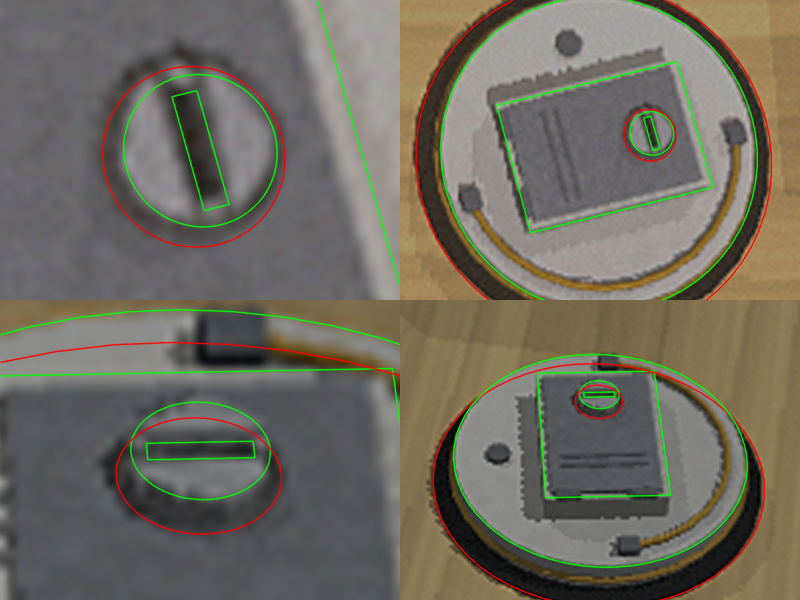

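```bash

python3 - <<'E'
from h import *
for y in(9,189,-171):
    for nm,p in(("pick",(.4965,.1955,.15)),("slot",(.521,-.184,.15))):
        for d in((0,) if nm=="pick" else (0,-50,-105)):
            try:print(y,nm,d,np.array(robot.inverse_kinematics(list(p),[180,0,y+d])))
            except Exception as e:print(y,nm,d,e)
E
```

```text
9 pick 0 [-49.4357  22.5931  34.3965  98.6593 -14.0849  63.1023 -91.6636]
9 slot 0 [-23.2485  32.6477  59.7088  96.1907 -29.9715  68.8187 -37.2296]
9 slot -50 [-25.5826  35.0856  64.5591  96.2591 -33.4234  70.4479 -84.2991]
9 slot -105 [ 48.3039  28.3698 -42.745   93.4363  20.6136  66.3554 174.606 ]
189 pick 0 [-34.6115  20.4792  14.5791  98.1002  -5.7166  62.1458  80.7598]
189 slot 0 [-17.6202  28.6857  49.6657  96.0137 -23.5404  66.3669 137.2212]
189 slot -50 [-24.3544  33.7191  61.9329  96.2235 -31.5252  69.5238  94.0943]
189 slot -105 [-25.1222  34.5485  63.5526  96.2458 -32.6877  70.0814  40.0797]
-171 pick 0 [-34.6115  20.4792  14.5791  98.1002  -5.7166  62.1458  80.7598]
-171 slot 0 [-17.6202  28.6857  49.6657  96.0137 -23.5404  66.3669 137.2212]
-171 slot -50 [-24.3544  33.7191  61.9329  96.2235 -31.5252  69.5238  94.0943]
-171 slot -105 [-25.1222  34.5485  63.5526  96.2458 -32.6877  70.0814  40.0797]
```

```bash

python3 - <<'E'
from h import *
O=[180,0,-171];p=[.4965,.1955]
t0=robot.current_time_s()
robot.move_to([*p,.16],O); print(robot.current_time_s()-t0)
f=robot.line_to([*p,.066],O,velocity=.1,f_stop=6); print("stop",f,robot.current_tool_pos(),robot.current_contact_force(),robot.current_time_s())
if not f:
    fingers.gripper_to(0.0,80); robot.pause(.1)
    print(robot.current_finger_gap()*85,robot.current_contact_force(),robot.current_tool_pos(),robot.current_time_s())
for n in("top","side"):snap(n,"g_"+n)
t=cv2.imread("pics/g_top_raw.png");s=cv2.imread("pics/g_side_raw.png")
cv2.imwrite("pics/g.png",np.hstack([crop(t,(215,285),80),crop(s,(348,345),80)]))
E
```

```text
1.6583
stop False [0.4971 0.1958 0.0667] [-0.5693 -0.1463 -0.3515] 3.65
13.161189216552957 [-0.0861 -0.1105  2.159 ] [0.4968 0.1956 0.0663] 4.4
```

View pics/g.png

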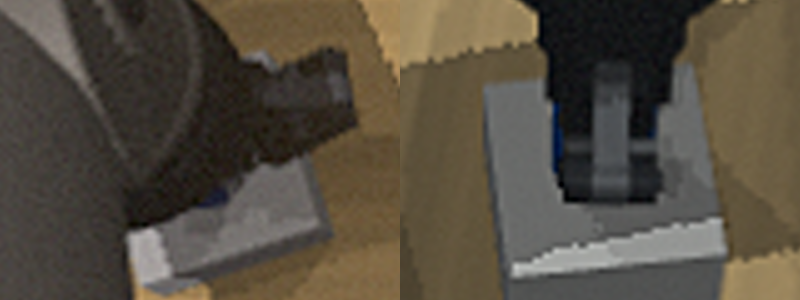

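```bash

python3 - <<'E'
from h import *
O=[180,0,-171.5]
robot.line_to([.4968,.1956,.13],[180,0,-171],velocity=.15)
print(robot.current_contact_force(),robot.current_finger_gap()*85)
robot.move_to([.521,-.184,.15],O)
robot.line_to([.521,-.184,.120],velocity=.1)
robot.pause(.2)
print(robot.current_tool_pos(),robot.current_eef_rot(),robot.current_contact_force(),robot.current_time_s())
for n in("top","side"):snap(n,"h_"+n)
t=cv2.imread("pics/h_top_raw.png");s=cv2.imread("pics/h_side_raw.png")
cv2.imwrite("pics/h.png",np.hstack([crop(t,(438,267),60),crop(s,(369,155),60)]))
E
```

```text
[-0.6704 -0.6492 -0.3739] 12.908517345425603
[ 0.5216 -0.1841  0.1208] [-179.9606    0.0849 -171.4874] [-0.1    -0.3746 -0.643 ] 7.1417
```

View pics/h.png

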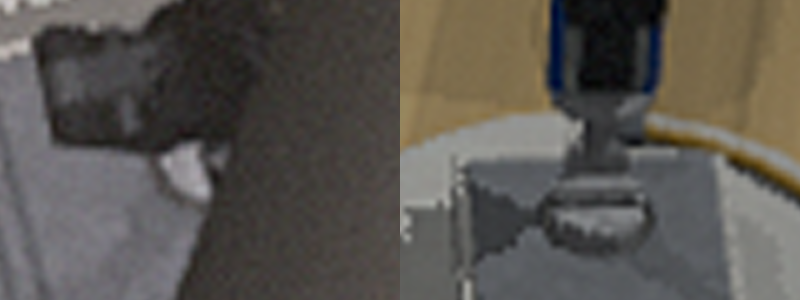

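```bash

python3 - <<'E'
from h import *
s=cv2.imread("pics/h_side_raw.png");n="side";G=(0,255,0)
p=robot.current_tool_pos();c=np.array([.5216,-.1841]);y=np.radians(8.5);zb=.1208-.0583
P=[(proj(n,rect(c,y,zb,.017,.0018)),G),(proj(n,rect(c,y,zb+.010,.017,.0028)),G)]
P2=[(proj(n,rect(c+[.0015,.001],y,.0535,.02,.0044)),(0,0,255))]
cv2.imwrite("pics/h2.png",np.vstack([cv2.convertScaleAbs(crop(s,(369,159),26,[],(800,300)),alpha=1.5),cv2.convertScaleAbs(crop(s,(369,159),26,P+P2,(800,300)),alpha=1.5)]))
print(proj(n,[[*c,zb]]),P[0][0],P2[0][0])
E
```

```text
[[369.6277 158.6087]] [[374.2029 158.3801]
 [365.0426 158.1653]
 [365.0482 158.8386]
 [374.2185 159.0539]
 [374.2029 158.3801]] [[373.8602 161.6663]
 [363.1535 161.4146]
 [363.1618 163.0611]
 [373.8968 163.3143]
 [373.8602 161.6663]]
```

View pics/h2.png

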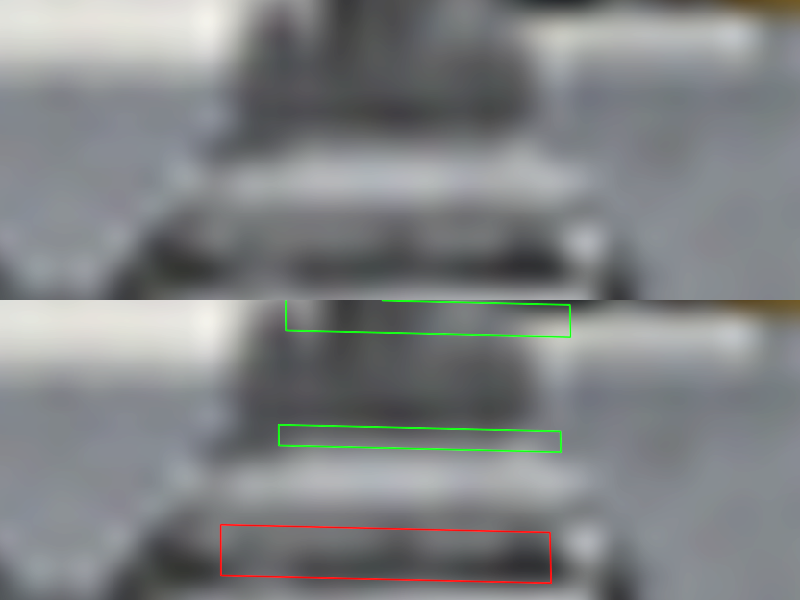

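```bash

python3 - <<'E'
from h import *
robot.line_to([.5205,-.1831,.115],velocity=.05); robot.pause(.2)
print(robot.current_tool_pos(),robot.current_contact_force(),robot.current_time_s())
f=robot.line_to([.5205,-.1831,.104],velocity=.02,f_stop=2.5)
print(f,robot.current_tool_pos(),robot.current_contact_force(),robot.current_torque(),robot.current_time_s())
E
```

```text
[ 0.5205 -0.1832  0.115 ] [ 0.3498  0.2138 -0.3436] 7.6917
True [ 0.5205 -0.1831  0.105 ] [-0.0452  0.0089  3.1017] [-0.0724  0.0058 -0.0082] 8.1917
```

```bash

python3 - <<'E'
from h import *
for n in("side",):snap(n,"i_"+n)
s=cv2.imread("pics/i_side_raw.png")
cv2.imwrite("pics/i.png",cv2.convertScaleAbs(crop(s,(369,155),40,[],(800,600)),alpha=1.4))
# lateral probe across the slot
z=.1055; robot.line_to([.5205,-.1831,z],velocity=.02); robot.pause(.1); f0=np.array(robot.current_contact_force())
for d in (+1,-1):
    v=Rz(np.radians(8.5))@[0,.002*d]
    r=robot.line_to([.5205+v[0],-.1831+v[1],z],velocity=.02,f_stop=2.0)
    print(d,r,robot.current_tool_pos(),robot.current_contact_force()-f0)
    robot.line_to([.5205,-.1831,z],velocity=.03)
print(f0,robot.current_time_s())
E
```

```text
1 False [ 0.5205 -0.1827  0.1059] [ 0.8929 -2.8594  0.1965]
-1 False [ 0.5207 -0.1836  0.1052] [0.4792 1.8243 1.0636]
[-0.273  -0.0311  3.211 ] 9.5917
```

View pics/i.png

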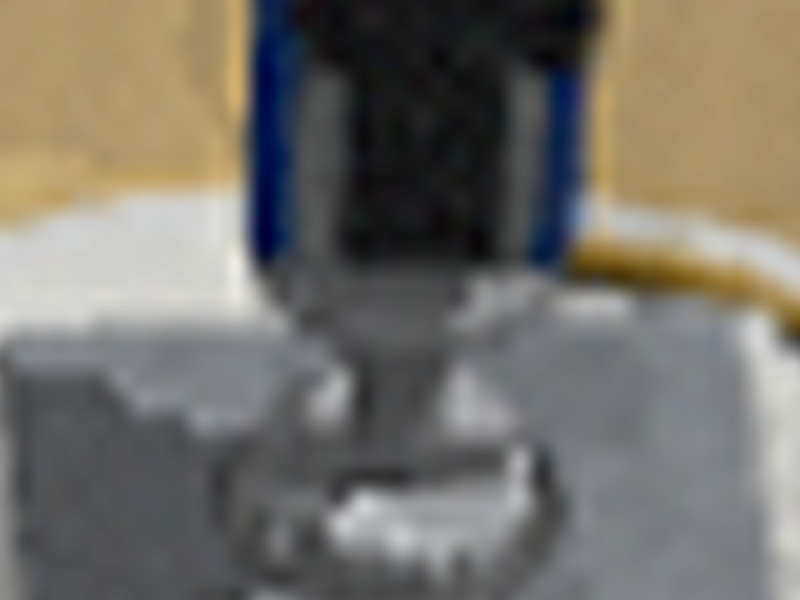

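```bash

python3 - <<'E'
from h import *
z=.1055;c=np.array([.5205,-.18315]);e=[]
for d in (+1,-1):
    v=Rz(np.radians(8.5))@[.0035*d,0]
    r=robot.line_to([*(c+v),z],velocity=.025,f_stop=2.0)
    e.append((r,np.array(robot.current_tool_pos())));print(d,e[-1],robot.current_contact_force())
    robot.line_to([*c,z],velocity=.04)
print(robot.current_tool_pos(),robot.current_contact_force(),robot.current_time_s())
E
```

```text
1 (True, array([ 0.5223, -0.183 ,  0.1052])) [-0.8402  0.3617  3.2196]
-1 (True, array([ 0.5188, -0.1834,  0.1062])) [-0.2354 -0.5438  3.2963]
[ 0.5191 -0.1834  0.105 ] [-1.9423 -0.86    4.1386] 10.5333
```

```bash

python3 - <<'E'
from h import *
robot.pause(.2);print(robot.current_tool_pos(),robot.current_contact_force())
z=.1065;c=np.array([.5205,-.18315])
robot.line_to([*c,z],velocity=.03);robot.pause(.2);print(robot.current_tool_pos(),robot.current_contact_force())
for d in (.002,-.002,.003,-.003,0):
    v=Rz(np.radians(8.5))@[d,0]
    robot.line_to([*(c+v),z],velocity=.03);robot.pause(.15)
    print(d,robot.current_tool_pos(),robot.current_contact_force(),robot.current_torque())
print(robot.current_eef_rot(),robot.current_time_s())
E
```

```text
[ 0.5195 -0.1833  0.1052] [-2.7305 -0.1723  3.6132]
[ 0.5209 -0.183   0.1063] [ 0.0425 -0.128  -1.12  ]
0.002 [ 0.522  -0.1828  0.1063] [-1.422  -0.5032 -0.3455] [-0.1371  0.4848 -0.019 ]
-0.002 [ 0.5188 -0.1834  0.1066] [ 0.5096 -1.0801 -0.447 ] [-0.0453 -0.0946  0.0507]
0.003 [ 0.5224 -0.1829  0.1062] [-4.1228 -0.4202  0.8577] [-0.1743  1.0831 -0.0263]
-0.003 [ 0.5186 -0.1834  0.1069] [ 1.1481 -0.1648  0.5819] [ 0.0482 -0.3379  0.0096]
0 [ 0.5202 -0.1832  0.1063] [-0.7371 -0.5512 -1.4854] [0.0307 0.0292 0.0734]
[-179.9829    0.0901 -171.4937] 13.3833
```

```bash

python3 - <<'E'
from h import *
c=[.5204,-.18315];t=[]
for i in range(12):
    z=.1045-.001*i
    robot.line_to([*c,z],velocity=.02);robot.pause(.12)
    F=np.array(robot.current_contact_force());p=robot.current_tool_pos()
    print(round(z,4),p,F,robot.current_torque()[2])
    if F[2]>9.5: break
print(robot.current_time_s())
E
```

```text
0.1045 [ 0.5203 -0.1832  0.1049] [-1.8026  0.5005  3.9014] 0.04432330118719403
0.1035 [ 0.5204 -0.1832  0.1036] [-1.2838 -0.622   4.4812] 0.008141515701469457
0.1025 [ 0.5204 -0.1832  0.1025] [-1.3358  0.9191  4.9203] -0.04946713207436697
0.1015 [ 0.5204 -0.1832  0.1016] [-2.1336  0.0471  4.6713] -0.036107673758759104
0.1005 [ 0.5204 -0.1833  0.1013] [-2.7834  1.0388  9.2076] -0.04381480165603679
0.0995 [ 0.5205 -0.1832  0.1011] [-3.7934  1.0566 13.5132] -0.004785649987165529
15.5833
```

```bash

cat >> h.py <<'E'
def rd(n=5):
    T=[];F=[]
    for i in range(n):
        F.append(robot.current_contact_force());T.append(robot.current_torque());robot.pause(.03)
    return np.mean(F,0),np.mean(T,0)
E
python3 - <<'E'
from h import *
c=[.5204,-.18315,.1001]
robot.line_to(c,velocity=.02);robot.pause(.1);F,T=rd();print(robot.current_tool_pos(),F,T)
T0=T[2]
for a in(5,10,16,22):
    t=robot.current_time_s()
    robot.line_to(c,[180,0,-171.5-a],velocity=.02);dt=robot.current_time_s()-t;robot.pause(.05)
    F,T=rd();print(a,round(dt,2),robot.current_tool_pos(),robot.current_eef_rot()[2],F,T[2]-T0)
    if abs(T[2]-T0)>.06 or F[2]>15: print("abort");break
print(robot.current_time_s())
E
```

```text
[ 0.5205 -0.1832  0.1012] [-3.2565  0.8933 10.5828] [ 0.3405  0.8949 -0.0073]
5 0.25 [ 0.521  -0.1836  0.1012] -176.50595428054427 [-2.4725  0.64    9.4415] -0.006443863125639696
10 0.25 [ 0.521  -0.1836  0.1013] 178.4945081580075 [-2.2913  0.5684  9.4856] 0.016906309492702234
16 0.26 [ 0.5211 -0.1837  0.1013] 172.4940801948684 [-2.225   0.9226  8.9056] 0.007554848915807838
22 0.26 [ 0.521  -0.1837  0.1013] 166.4976008105313 [-2.4485  0.5791  9.3055] -0.0006812179370026435
17.9833
```

```bash

python3 - <<'E'
from h import *
c=[.5204,-.18315,.0998]
T0=-.007
for a in(30,40,50,60,70,78,85,91,97):
    robot.line_to(c,[180,0,-171.5-a],velocity=.02);robot.pause(.05)
    F,T=rd(3);print(a,robot.current_tool_pos(),robot.current_eef_rot()[2],F,T[2]-T0)
    if abs(T[2]-T0)>.07 or F[2]>15: print("abort");break
print(robot.current_time_s())
E
```

```text
30 [ 0.521  -0.1838  0.1012] 158.49470082752418 [-2.7463  0.5989 10.5063] 0.018562615383495344
40 [ 0.521  -0.1838  0.1012] 148.49314915527853 [-2.7397  0.63   10.8386] 0.017657375799831815
50 [ 0.5209 -0.1839  0.1012] 138.49353613018872 [-2.8947  0.9794 11.0305] -0.01662056449472852
60 [ 0.5209 -0.1839  0.1012] 128.49498295654428 [-2.9428  0.9112 10.6651] -0.0010309098642783529
70 [ 0.5209 -0.184   0.1012] 118.48779310897162 [-2.9631  0.9156 11.2499] 0.012646912044121982
78 [ 0.5208 -0.184   0.1012] 110.4905479604566 [-3.4517  0.7684 11.003 ] -0.017738258098023173
85 [ 0.5208 -0.184   0.1012] 103.4875860000344 [-2.7642  0.8358 11.3305] 0.031740036489649646
91 [ 0.5207 -0.184   0.1012] 97.49030437725736 [-3.3549  0.9856 11.9503] 0.013152605044725662
97 [ 0.5207 -0.1841  0.1012] 91.49029062908927 [-3.8819  1.0917 10.8752] 0.00539126434814475
22.0083
```

```bash

python3 - <<'E'
from h import *
O=[180,0,-171.5-97]
for z in(.1015,.1025,.1032,.1038,.1044,.105):
    robot.line_to([.5206,-.1837,z],O,velocity=.02);robot.pause(.1)
    F,T=rd(3);print(z,robot.current_tool_pos(),F,T[2])
    if z==.1038:
        O=[180,0,-171.5-93];robot.line_to([.5206,-.1837,z],O,velocity=.02)
print(robot.current_time_s())
E
```

```text
0.1015 [ 0.5207 -0.184   0.1016] [-1.4574  0.7447  4.7065] 0.002468220566012832
0.1025 [ 0.5206 -0.184   0.1026] [-1.5675 -0.4472  4.8618] 0.011215849616657893
0.1032 [ 0.5207 -0.184   0.1033] [-1.5074 -0.0016  4.5427] 0.008563657720977958
0.1038 [ 0.5207 -0.1839  0.1037] [-0.4189 -1.2835  1.5544] 0.0004608495354354759
0.1044 [ 0.5205 -0.1834  0.1041] [-0.2761 -0.2657 -0.2017] 0.0005019336125211908
0.105 [ 0.5206 -0.1837  0.105 ] [-0.146   0.2502 -0.5229] 0.00968213400980662
24.9583
```

```bash

python3 - <<'E'
from h import *
robot.line_to([.5206,-.1837,.118],velocity=.04);robot.pause(.05);print(rd(3)[0])
robot.line_to([.5206,-.1837,.17],velocity=.15)
robot.move_to([.4968,.1956,.14],[180,0,-171]);robot.pause(.1)
print(robot.current_tool_pos(),robot.current_eef_rot(),robot.current_finger_gap()*85,robot.current_time_s())
for n in("top","side"):snap(n,"k_"+n)
t=cv2.imread("pics/k_top_raw.png");s=cv2.imread("pics/k_side_raw.png")
cv2.imwrite("pics/k.png",np.vstack([np.hstack([crop(t,(440,267),40),crop(s,(369,163),40)]),np.hstack([crop(s,(348,320),120),crop(s,(348,340),60)])]))
E
```

```text
[-0.1813  0.2608 -0.1808]
[0.4976 0.1934 0.1401] [-179.9402    0.0264 -171.2278] 12.70974728988816 27.6
```

View pics/k.png

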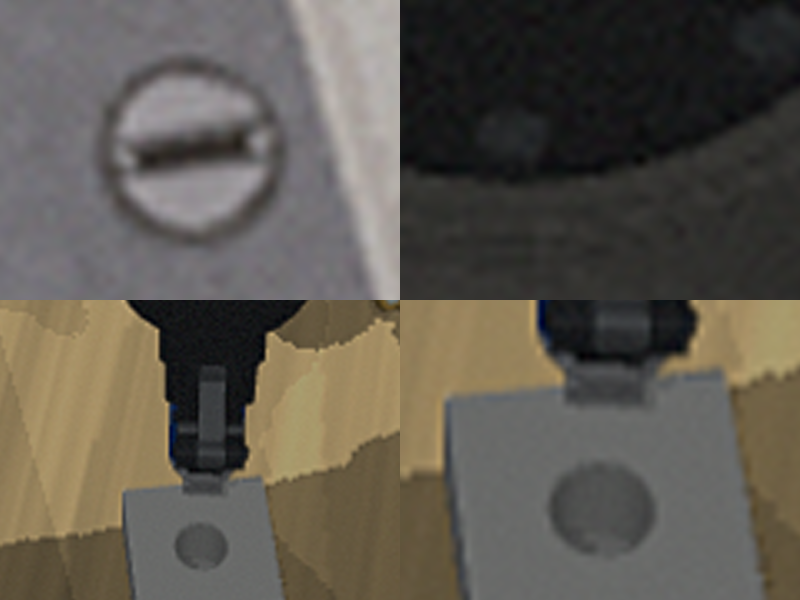

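```bash

python3 - <<'E'
from h import *
print("hole side",onz("side",(348.3,348.8),.04))
O=[180,0,-171]
robot.line_to([.4968,.1956,.102],O,velocity=.08);robot.pause(.25);print(robot.current_tool_pos(),rd(3)[0])
f=robot.line_to([.4968,.1956,.064],O,velocity=.04,f_stop=3.5);print(f,robot.current_tool_pos(),rd(3)[0],robot.current_time_s())
E
```

```text
hole side [0.4983 0.1976]
[0.4972 0.1957 0.1026] [-0.0206 -0.1772 -0.5602]
True [0.4963 0.1954 0.0663] [-0.6261  0.1262  5.0622] 29.6083
```

```bash

python3 - <<'E'
from h import *
O=[180,0,-171]
robot.line_to([.4966,.1955,.0662],O,velocity=.02);robot.pause(.1);print(robot.current_tool_pos(),rd(3)[0])
fingers.gripper_to(.6);robot.pause(.1)
robot.line_to([.4966,.1955,.16],O,velocity=.12)
robot.move_to([.30,.40,.25],O)
robot.pause(.2);print(robot.current_tool_pos(),robot.current_contact_force(),robot.current_time_s())
for n in("top","side"):snap(n,"m_"+n)
t=cv2.imread("pics/m_top_raw.png");s=cv2.imread("pics/m_side_raw.png")
cv2.imwrite("pics/m.png",np.vstack([np.hstack([crop(t,(440,267),40),crop(s,(369,163),40)]),np.hstack([crop(t,(218,288),64),crop(s,(348,355),72)])]))
cv2.imwrite("pics/m2.png",np.hstack([cv2.resize(t,(400,300)),cv2.resize(s,(400,300))]))
E
```

```text
[0.4969 0.1955 0.0663] [ 0.718  -0.0451  2.2228]
[0.3013 0.3988 0.2496] [ 0.2504 -0.6369 -0.1625] 32.8833
```

View pics/m.png

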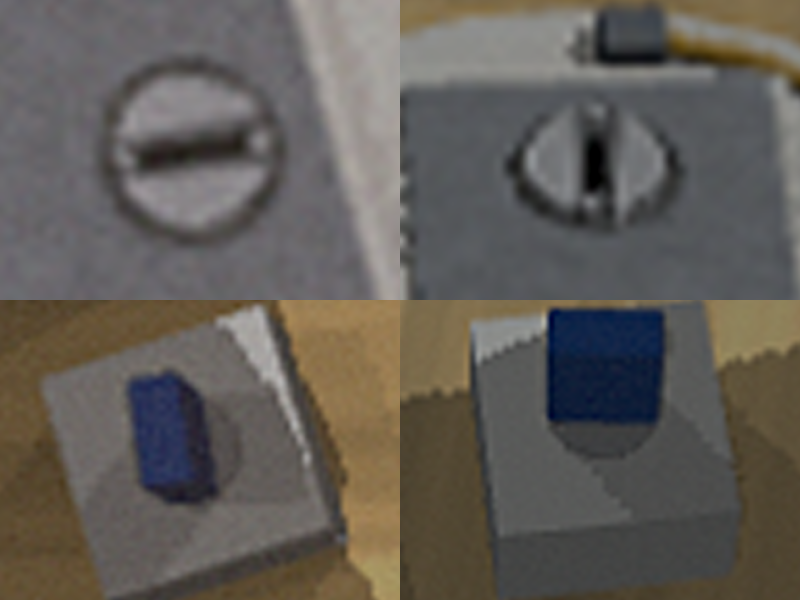

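View pics/m2.png

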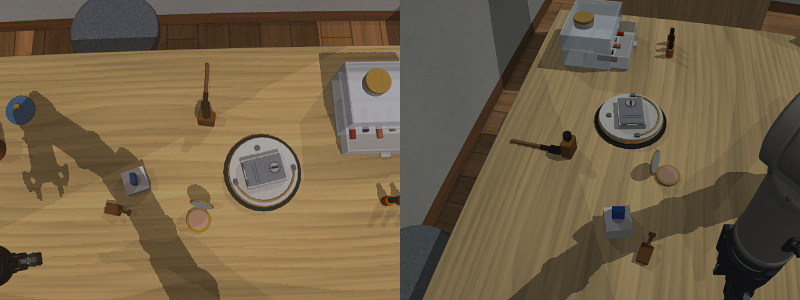

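```bash

python3 - <<'E'
from h import *
R=[]
for n,c in(("top",(200,315)),("side",(385,375))):
    R.append(np.hstack([crop(cv2.imread(p),c,130) for p in(f"pics/{n}0.png",f"pics/m_{n}_raw.png")]))
cv2.imwrite("pics/b.png",np.vstack(R))
E
```

```text
(no output)
```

View pics/b.png

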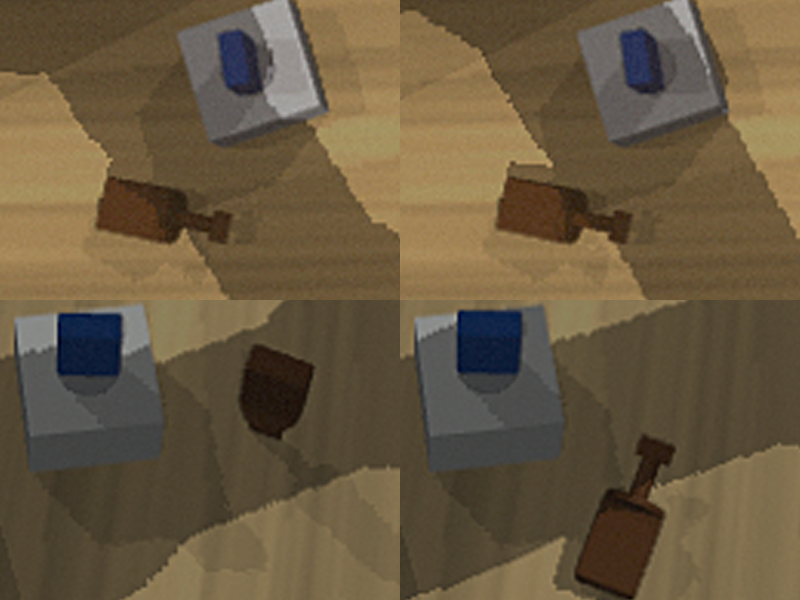

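```bash
python3 - <<'E'
from h import *
print(robot.current_dq(),robot.current_time_s()); print(workorder.close_job())
E
```

```text
[-0.2208  0.0017 -0.395  -0.1864 -0.1266 -0.0085  0.0019] 32.9833
the job is handed in; nothing more can be done
None
```

I locked the stud, put the blue key back in its stand and handed the job in at about 33 s of the 64 s allowed.

**Turning the stud:** I felt for the sides and ends of the slot, then pressed until the catch's floor was felt. I held about 9–12 N while turning the key 97° clockwise. The push peaked briefly at 13.5 N while I was finding the floor, under the 20 N limit. No twist above about 0.03 N m was measured, and I never reached the stop.

**Last checks:**
- **Catch:** On easing off, the stud rose about 2 mm and stopped pushing on the key, about 1.5 mm short of its unlocked height. The pictures show the slot turned by about a quarter turn and the head sitting lower.
- **Key:** It met the stand at the same height as when I picked it up (TCP at 66.3 mm) and stands upright. It sits about 1 mm sideways from where it was, within the hole's play.
- **Bystanders:** The cologne, compact and brush look unmoved in the pictures; I did not measure them.

**One thing that disagreed:** the brown look-alike key was standing in the very first side picture. It was already lying down in the first top picture, taken before the arm moved, and has not shifted since. I did not touch it.

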